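# Latch the clock movement holder

## Robot

A 6-joint arm with a two-finger parallel gripper is mounted at the origin on the work surface. World frame = base frame: x ahead of the robot, y to its left, z up, the work surface at z = 0. Lengths are in mm, angles in rad, forces in N, time in s.
With the tool pointing down it reaches from about 275 to 750 mm from the base axis. Payload 10.2 kg.
Tool frame: the origin (TCP) lies at the very end of the fingers, on their centre line; the grasp point (between the pads) lies 19 mm behind it; z points along the fingers, y is the direction in which the jaws open and shut (so a half turn about z gives the same grasp; the last joint's range is limited). The gripper opens to 85 mm and grips with 20 to 120 N. Pads are 22 mm wide; open, the fingers measure 114 mm over their backs; the gripper's body (76 mm by 85 mm) begins 54 mm behind the grasp point. The pads swing forward as they close: fully open they stand 13 mm farther back than shut.
Start: joints at [0.886, 0.313, 1.498, -0, 1.331, -0.223], TCP at [233.932, 470.007, 231.294] pointing down, gripper open.
Joint ranges: [-2.94, 2.94], [-0.97, 2.17], [0.19, 2.56], [-1.23, 4.37], [0.02, 3.11], [-2.88, 2.88]. Speed limits (rad/s): [2.39, 2.39, 3.01, 3.14, 3.14, 3.14].

## Interface

Orientations are given as a unit quaternion [w, x, y, z].
In Python, from rig import readout, cams, finish_job gives the robot as it stands. The module is installed in compiled form; this text tells all that it offers.
- The arm moves only by the tool carry_out, never from a script. Its argument "steps" is one flat list of numbers, 7 for each row, row after row: the shift along the tool's x, y, z in cm, then the turn, a rotation vector about the tool's x, y, z in units of 5 degrees (1.0 is 5 degrees), then the opening, from -1 (shut) to 1 (fully open), so that 0 is half open. In form: [x, y, z, ax, ay, az, hand, x, y, z, ax, ay, az, hand, ...]. A call has 1 to 20 rows; each row shifts and turns the commanded pose from where the row before left it, along the tool's axes as they then stand; what a row does not reach is not made up. A row lasts 1/12 s, in which the tool goes at most 41.7 mm and 7.16 degrees, less where a joint would pass 70% of its speed; a pose out of reach is approached as far as the arm can. A call with a gripper value outside its range is refused whole. The fingers move at their own pace and stop on an object; "grip_force" is the grip in N (left out, the last holds). Time passes only in rows, so rows that do not move let the fingers close. It gives the time, the measured TCP pose, the force and the opening at its end, in the units of the state.
- readout.sense(): the state, without advancing time (a new reading comes with each control period).
- cams.capture(name): name is "side" or "top" or "wrist"; returns the picture (420x560x3 uint8, red, green, blue); there is no depth.
- cams.calibration(name): a dict with "fx", "fy", "cx", "cy" (pixels), "R" (3x3) and "t" (3): a world point X has camera coordinates R X + t; the wrist camera has in their place "T_tool_cam" (4x4, takes a point from camera to tool coordinates, whose origin is the TCP and whose axes are the flange's). Camera axes: x right, y down, z forward; pixel columns grow to the right and rows downward; lengths in mm; the calibration is good to about 2 mm. The wrist camera is an equidistant fisheye: a pixel r from the principal point sees the ray r / f radians off the axis. A picture is of the moment at which its call begins: read the wrist's pose just before it. calibration takes no time and is no camera call.
- finish_job(): hands the job in, once; it reports no verdict.
The state is a dict: "time_s": time; "joints": joint angles; "dq": joint speeds; "tau": joint torques, N m; "eef_pos": TCP position; "ee_rot": TCP orientation; "force": force on the tool from outside, world axes, zero at the start; "wrist_torque": the same for the moment, N m; "grip_width": opening from 0.0 (shut) to 1.0 (fully open).
Only numpy, scipy, OpenCV 4.12 (cv2) and the standard library are available. Lean on these libraries where they do the work, as an engineer would, in place of code of your own. Each camera call takes 0.05 s, during which the arm holds its last target.

## Task

On the watchmaker's bench, clamp the movement in the holder whose draw latch still stands open: lower the wire loop over the hooked keeper on the sliding jaw, then press the latch lever over and down until it snaps flat and the loop holds the jaw pulled in. The other holder is already latched.

Things in the scene. Friction and masses are not known exactly. Their poses are not given: they have to be found in the camera images.
- holder: Fixed holder with the open latch (its latched twin is not listed): base 200x130x12 mm, dark steel jaws, tops z 36, brass movement at y 32, top z 52. Origin: underside centre, z up, x from lever to keeper. Latch of bare steel, all about y -30. Lever pin: x -25, z 50. Keeper hook on sliding jaw: x 33 to 43, 20 wide, top z 50, 3 mm lip to +x; loop bar goes down behind it (+x); jaw clear to x 98
- lever (a joint): Latch lever q: strip 24 mm wide, 4 thick, tip 69 mm from its pin, towards x = -cos(2.4-q), z = sin(2.4-q) of the holder. 0: wide open, leaning over the loop to the keeper; 0.83 upright; 2.4 flat to -x (stop), upper face z 54. Starts 0 to 0.15, stays where left (0.5 N at tip). Loop hooked, a spring resists from about 1.35 (2 N at mid-lever) till over centre near 2.0, then holds it flat
- loop (a joint): Wire loop: slope to holder base, 0 level, + end bar up (rad). 5 mm wire, 36 mm wide; end bar 80 mm from the loop pin, to +x. The pin rides on the lever 16 mm from its pin, towards x = cos(q+0.92), z = sin(q+0.92): at q = 0 it is at holder x -15, z 63. Starts 0.25 to 0.5, light friction (0.4 N at bar) holds it where put. About -0.31 with the bar on the jaw behind the keeper, lever open
- jaw (a joint): Sliding jaw with the keeper, drawn along -x by the latch (m). 0: free; about 0.003 when the loop is hooked and the lever flat; stays 0 if the loop missed. Spring 5 N per mm.
There are look-alikes about, which are no part of the job. Leave any orange or red look-alike of the holder alone.

How it is judged:
By the outcome, as a careful person would: the job done as asked, in the order asked, and still so for the second after the job is handed in, with the robot touching nothing.
It also fails if it takes over 35 s, if anything falls off the work surface, if the arm or the gripper's body presses on something with over 40 N, if the wrist force passes 120 N, or if a joint passes its speed limit or range.

## Working session

There is one attempt and no reset: what is moved stays moved. The work goes in short steps, Python scripts to look and compute and a tool call to move; the robot and the scene stay as the last step left them, time stands still between calls to the robot, and variables do not carry over. Pictures are saved under pics/ and viewed, and the job is handed in when it is done.

Besides the shell and the picture viewer there is one more tool, called after "Emit:" by a JSON object that holds its "op" and its "data". carry_out: Moves the arm, as the interface text tells. Its arguments: {"type":"object","properties":{"steps":{"type":"array","items":{"type":"number"}},"grip_force":{"type":"number"}},"required":["steps"]}

```bash
mkdir -p pics; python3 - <<'E'
from rig import readout, cams
import cv2
print(readout.sense())
for n in ["side","top","wrist"]:
    im=cams.capture(n); cv2.imwrite(f"pics/{n}0.png",im[:,:,::-1])
    print(n,cams.calibration(n))
E
```

```text
{'time_s': 0.0, 'joints': array([ 8.85613052e-01,  3.13453180e-01,  1.49842013e+00, -1.94989010e-05,
        1.33103307e+00, -2.23411418e-01]), 'dq': array([ 1.27812389e-03, -2.44826788e-05,  5.04094214e-04,  1.00098138e-03,
       -7.80145546e-04, -1.01202123e-03]), 'tau': array([ 1.44486232e-03, -4.12267542e+01, -2.59737700e+01, -9.65162440e-05,
        4.21509409e-03, -2.66677731e-06]), 'eef_pos': array([233.7580399 , 469.79728143, 230.73984083]), 'ee_rot': array([-2.79744674e-04,  2.28837723e-01,  9.73464362e-01, -5.94395274e-04]), 'force': array([-0.22736721,  0.26662954, -0.23527459]), 'wrist_torque': array([-0.01019436,  0.02358876, -0.02776648]), 'grip_width': 1.001057567241008}
side {'fx': 418.48578301899806, 'fy': 418.48578301899806, 'cx': 281.0233270786368, 'cy': 209.63469756763686, 'R': array([[ 0.99673924, -0.07918913, -0.01549087],
       [-0.05321862, -0.50086004, -0.86389062],
       [ 0.06065198,  0.86189808, -0.50344119]]), 't': array([-405.92209699,   95.0417499 ,  759.20320458])}
top {'fx': 498.2494571710805, 'fy': 498.2494571710805, 'cx': 276.36498637437546, 'cy': 215.1595686469596, 'R': array([[ 0.02107618, -0.99964505, -0.01629638],
       [-0.99699169, -0.0197986 , -0.07493715],
       [ 0.07458791,  0.01782674, -0.99705509]]), 't': array([  10.93007585,  417.61766762, 1148.79335585])}
wrist {'fx': 325.19226210127806, 'fy': 325.19226210127806, 'cx': 282.61522071373645, 'cy': 206.4854173262559, 'T_tool_cam': array([[-5.26148661e-04, -9.59863993e-01, -2.80465394e-01,
         7.12215706e+01],
       [ 9.99999791e-01, -6.10508190e-04,  2.13417697e-04,
        -3.20577991e-01],
       [-3.76078383e-04, -2.80465224e-01,  9.59864114e-01,
        -1.42642726e+02],
       [ 0.00000000e+00,  0.00000000e+00,  0.00000000e+00,
         1.00000000e+00]])}
```

View pics/side0.png

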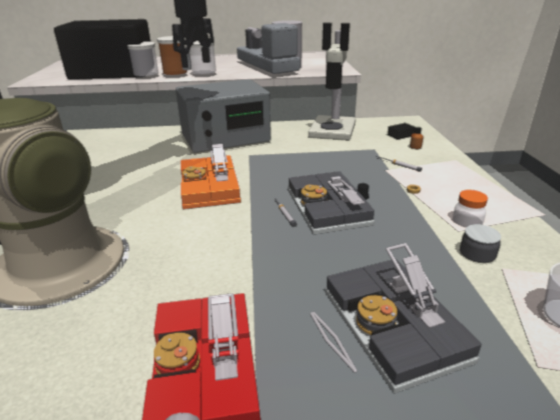

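View pics/top0.png

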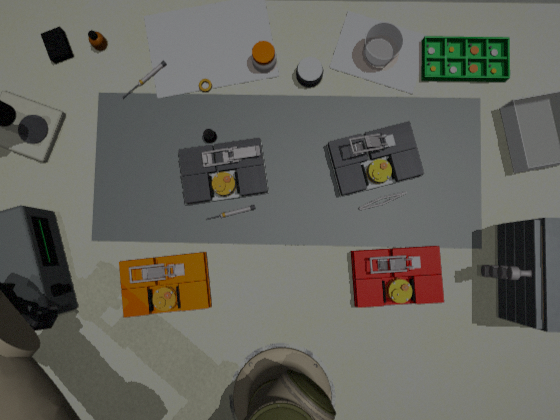

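View pics/wrist0.png

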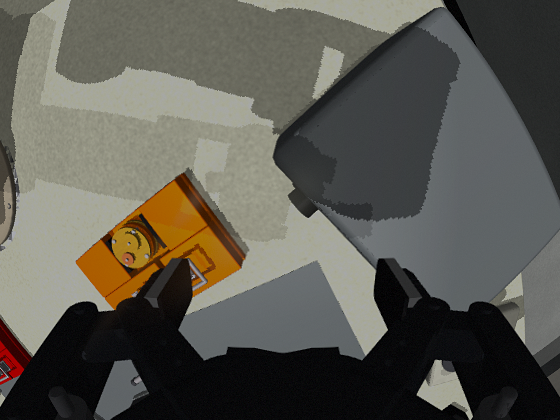

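Candidates for the open holder are the dark one at top-view (375,158), the dark one at (222,170), orange (165,285) and red (397,277). The orange and red ones are to be left alone. I'll check the two dark ones in a close crop.

```bash
python3 - <<'E'
import cv2, numpy as np
s=cv2.imread("pics/side0.png");t=cv2.imread("pics/top0.png")
cv2.imwrite("pics/c1.png",cv2.resize(s[235:385,315:485],None,fx=4,fy=4,interpolation=cv2.INTER_CUBIC)[:600,:800])
cv2.imwrite("pics/c2.png",cv2.resize(t[115:205,320:430],None,fx=6,fy=6,interpolation=cv2.INTER_CUBIC))
a=cv2.resize(s[165:235,280:380],None,fx=4,fy=4,interpolation=cv2.INTER_CUBIC);b=cv2.resize(t[130:210,173:273],None,fx=4,fy=4,interpolation=cv2.INTER_CUBIC)
cv2.imwrite("pics/c3.png",np.vstack([a,b])[:600])
E
```

```text
(no output)
```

View pics/c1.png

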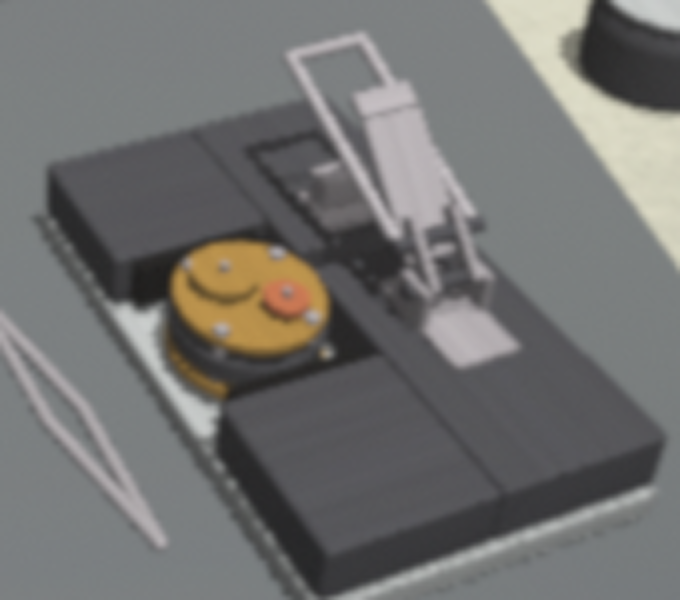

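View pics/c2.png

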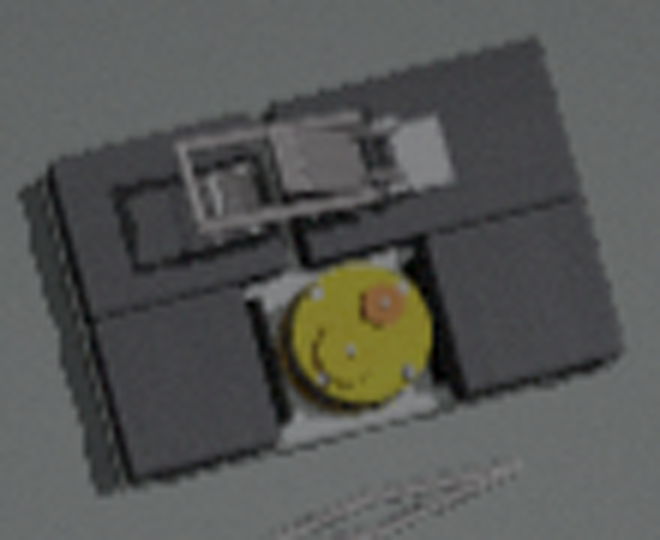

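View pics/c3.png

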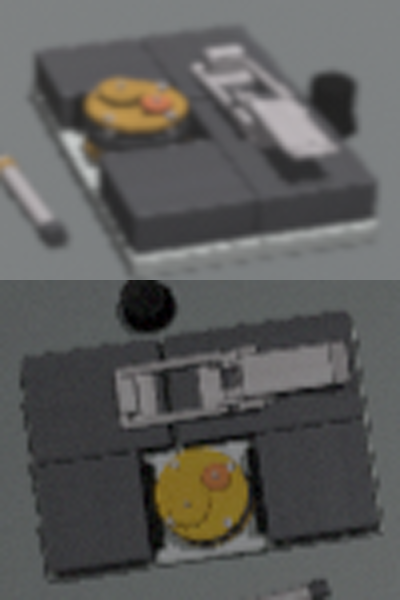

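The top view's (375,158) holder (side view (400,315)) is the target: its loop is raised and its lever stands up. The twin at (222,170) has its lever lying flat. Next I triangulate the corners of the target's jaws, its movement and its latch parts.

```bash
cat > h.py <<'E'
import numpy as np
from rig import cams
def ray(n,u,v):
    c=cams.calibration(n);R=np.array(c['R']);t=np.array(c['t'])
    d=R.T@np.array([(u-c['cx'])/c['fx'],(v-c['cy'])/c['fy'],1]);return -R.T@t,d
def plane(n,u,v,z):
    o,d=ray(n,u,v);return o+d*(z-o[2])/d[2]
def tri(ps,pt):
    A=np.zeros((3,3));b=np.zeros(3)
    L=[]
    for n,p in (("side",ps),("top",pt)):
        o,d=ray(n,*p);d=d/np.linalg.norm(d);P=np.eye(3)-np.outer(d,d);A+=P;b+=P@o;L.append((o,d))
    X=np.linalg.solve(A,b)
    e=[np.linalg.norm((np.eye(3)-np.outer(d,d))@(X-o)) for o,d in L]
    return X,e
def c1(x,y): return (315+(x+.5)/4-.5,235+(y+.5)/4-.5)
def c2(x,y): return (320+(x+.5)/6-.5,115+(y+.5)/6-.5)
E
python3 - <<'E'
from h import *
np.set_printoptions(precision=1,suppress=True)
f={'A farR':((665,437),(540,38)),'B nearR':((322,553),(622,358)),'C nearL':((48,168),(128,485)),
'loopend1':((290,52),(205,228)),'loopend2':((365,36),(180,146)),'tip1':((362,112),(283,180)),'tip2':((415,103),(275,123)),
'pad1':((460,366),(452,183)),'pad2':((520,345),(440,118)),'keeper':((325,165),(215,180)),'movement':((247,297),(360,335))}
for k,(a,b) in f.items():
    X,e=tri(c1(*a),c2(*b));print(k,X,np.array(e))
for n,p in (('A',(540,38)),('B',(622,358)),('C',(128,485)),('D',(52,165))):
    print(n,plane('top',*c2(*p),36))
for n,p in (('A',(665,437)),('B',(322,553)),('C',(48,168))):
    print(n,plane('side',*c1(*p),36))
E
```

```text
A farR [ 640.8 -284.9   37.6] [0.1 0.1]
B nearR [ 518.  -316.9   36.3] [1.2 1.2]
C nearL [ 467.1 -128.9   33.4] [2.5 2.5]
loopend1 [ 552.7 -148.6   97.3] [0.8 0.8]
loopend2 [ 583.7 -139.5   95.9] [1.3 1.3]
tip1 [ 571.6 -177.7   90.6] [0. 0.]
tip2 [ 592.4 -174.5   90.7] [0.3 0.3]
pad1 [ 584.7 -251.3   39.7] [1.9 1.9]
pad2 [ 608.4 -245.9   41.7] [0.8 0.8]
keeper [ 575.  -157.2   50.4] [5. 5.]
movement [ 523.5 -215.5   42.3] [0.7 0.7]
A [ 641.1 -285.2   36. ]
B [ 516.8 -316.7   36. ]
C [ 464.2 -128.3   36. ]
D [588.  -97.6  36. ]
A [ 641.9 -283.6   36. ]
B [ 519.3 -316.7   36. ]
C [ 469.  -131.8   36. ]
```

```bash
cat >> h.py <<'E'
from rig import readout
from scipy.spatial.transform import Rotation as Ro
np.set_printoptions(precision=2,suppress=True)
C=np.array([554.,-207.,0]);yaw=np.radians(105.6)
ex=np.array([np.cos(yaw),np.sin(yaw),0]);ey=np.array([-np.sin(yaw),np.cos(yaw),0]);ez=np.array([0,0,1.])
H=np.stack([ex,ey,ez],1)
def loc(X): return H.T@(np.asarray(X)-C)
def wor(x,y,z): return C+H@np.array([x,y,z])
def Rt(tilt): # tool x along holder x, z down, body leaning to +x by tilt deg
    return np.stack([ex,-ey,-ez],1)@Ro.from_rotvec([0,-np.radians(tilt),0]).as_matrix()
def state():
    s=readout.sense();q=s['ee_rot'];R=Ro.from_quat([q[1],q[2],q[3],q[0]]).as_matrix()
    print('t',s['time_s'],'loc',loc(s['eef_pos']),'F',H.T@s['force'],'grip',round(s['grip_width'],2));return s,R
def go(x,y,z,tilt=15):
    s,R=state();T=Rt(tilt)
    rv=Ro.from_matrix(R.T@T).as_rotvec(degrees=True)/5
    d=T.T@(wor(x,y,z)-s['eef_pos'])/10
    print('turn(5deg)',rv,'then shift cm',d)
E
python3 - <<'E'
from h import *
for n,a,b in (('tipA',(357,97),(283,180)),('tipB',(408,84),(273,123)),('l1',(290,52),(205,228)),('l2',(365,36),(180,146)),('pad1',(460,366),(452,183)),('pad2',(520,345),(440,118)),('mov',(247,297),(360,335)),('A',(665,437),(540,38)),('B',(322,553),(622,358)),('C',(48,168),(128,485))):
    X,e=tri(c1(*a),c2(*b));print(n,loc(X),e[0])
go(62,-30,130)
E
```

```text
tipA [ 25.   -23.38  96.63] 0.44961684096509136
tipB [ 23.53 -44.07  97.84] 0.9110969301927417
l1 [ 56.59 -14.44  97.32] 0.8407216741948867
l2 [ 56.99 -46.72  95.91] 1.3177840978318756
pad1 [-50.94 -17.67  39.73] 1.8965812831261746
pad2 [-52.07 -41.95  41.73] 0.794743552187044
mov [ 0.01 31.63 42.34] 0.7220792533616232
A [-98.34 -62.62  37.56] 0.10220330719464348
B [-96.13  64.26  36.33] 1.2023534732108137
C [98.63 62.7  33.44] 2.548725872739808
t 0.15 loc [738.03 126.38 230.88] F [ 0.04  0.01 -0.11] grip 1.0
turn(5deg) [ 1.24 -2.82  9.53] then shift cm [-62.69  15.64  27.24]
```

Emit:
{"op": "carry_out", "data": {"steps": [0, 0, 0, 0, 0, 1.2, -1, 0, 0, 0, 0, 0, 1.2, -1, 0, 0, 0, 0, 0, 1.2, -1, 0, 0, 0, 0, 0, 1.2, -1, 0, 0, 0, 0, 0, 1.2, -1, 0, 0, 0, 0, 0, 1.2, -1, 0, 0, 0, 0, 0, 1.2, -1, 0, 0, 0, 0, 0, 1.15, -1, 0, 0, 0, 0, -1, 0, -1, 0, 0, 0, 0, -1, 0, -1, 0, 0, 0, 0, -1, 0, -1]}}

```text
time_s: 1.07
eef_pos: [234.1, 469.9, 231.7]
ee_rot: [0.106, 0.598, 0.79, -0.08]
force: [-0.1, -0.8, -0.4]
grip_width: -0.002
```

Emit:
{"op": "carry_out", "data": {"steps": [-3.5, 0.85, 1.4, 0, 0, 0, -1, -3.5, 0.85, 1.4, 0, 0, 0, -1, -3.5, 0.85, 1.4, 0, 0, 0, -1, -3.5, 0.85, 1.4, 0, 0, 0, -1, -3.5, 0.85, 1.4, 0, 0, 0, -1, -3.5, 0.85, 1.4, 0, 0, 0, -1, -3.5, 0.85, 1.4, 0, 0, 0, -1, -3.5, 0.85, 1.4, 0, 0, 0, -1, -3.5, 0.85, 1.4, 0, 0, 0, -1, -3.5, 0.85, 1.4, 0, 0, 0, -1, -3.5, 0.85, 1.4, 0, 0, 0, -1, -3.5, 0.85, 1.4, 0, 0, 0, -1, -3.5, 0.85, 1.4, 0, 0, 0, -1, -3.5, 0.85, 1.4, 0, 0, 0, -1, -3.5, 0.85, 1.4, 0, 0, 0, -1, -3.5, 0.85, 1.4, 0, 0, 0, -1, 0, 0, 0, 0, 0, 0, -1]}}

```text
time_s: 2.48
eef_pos: [529.3, -74.4, 158.8]
ee_rot: [0.104, 0.6, 0.789, -0.079]
force: [-0.4, 0.4, -0.2]
grip_width: -0.001
```

```bash
python3 - <<'E'
from h import *
import cv2
go(62,-31,115)
im=cams.capture('side');cv2.imwrite('pics/s1.png',cv2.resize(im[150:385,220:520,::-1],None,fx=2.5,fy=2.5))
E
```

```text
t 2.4833 loc [134.39 -11.92 158.85] F [ 0.54  0.31 -0.18] grip -0.0
turn(5deg) [-0.01  0.01 -0.01] then shift cm [-5.86  1.91  6.11]
```

View pics/s1.png

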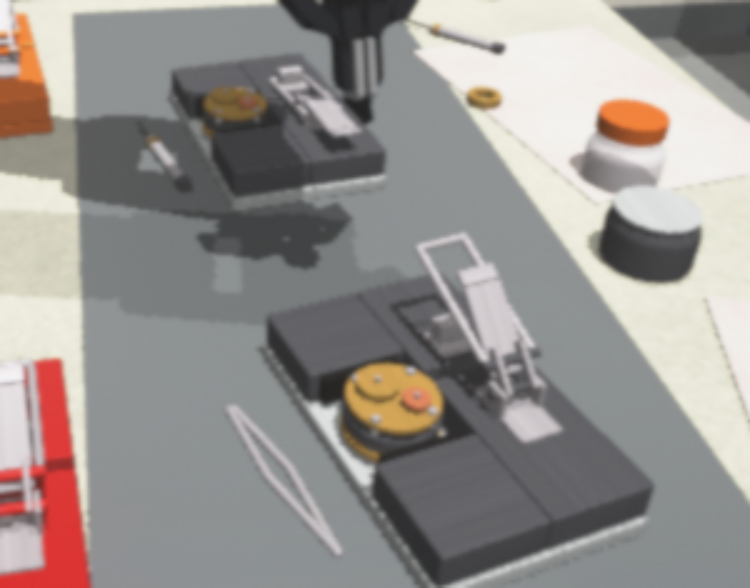

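The side view shows the arm well clear: loop end bar near (440,240) and lever tip near (480,275). I move over the bar and press down.

Emit:
{"op": "carry_out", "data": {"steps": [-1.4, 0.48, 1.5, 0, 0, 0, -1, -1.4, 0.48, 1.5, 0, 0, 0, -1, -1.4, 0.48, 1.5, 0, 0, 0, -1, -1.4, 0.48, 1.5, 0, 0, 0, -1, 0.23, 0, 0.87, 0, 0, 0, -1, 0.23, 0, 0.87, 0, 0, 0, -1, 0.23, 0, 0.87, 0, 0, 0, -1, 0.23, 0, 0.87, 0, 0, 0, -1, 0.23, 0, 0.87, 0, 0, 0, -1, 0.23, 0, 0.87, 0, 0, 0, -1, 0.23, 0, 0.87, 0, 0, 0, -1, 0, 0, 0, 0, 0, 0, -1, 0, 0, 0, 0, 0, 0, -1]}}

```text
time_s: 3.62
eef_pos: [565.1, -131.1, 53.0]
ee_rot: [0.104, 0.598, 0.791, -0.079]
force: [0.8, 0.5, -0.1]
grip_width: -0.0
```

```bash
python3 - <<'E'
from h import *
import cv2
go(62,-31,41)
im=cams.capture('side');cv2.imwrite('pics/s2.png',cv2.resize(im[150:385,220:520,::-1],None,fx=2.5,fy=2.5))
E
```

```text
t 3.6167 loc [ 70.13 -31.08  52.97] F [ 0.23 -0.91 -0.05] grip -0.0
turn(5deg) [ 0.   -0.01  0.04] then shift cm [-0.48 -0.01  1.37]
```

View pics/s2.png

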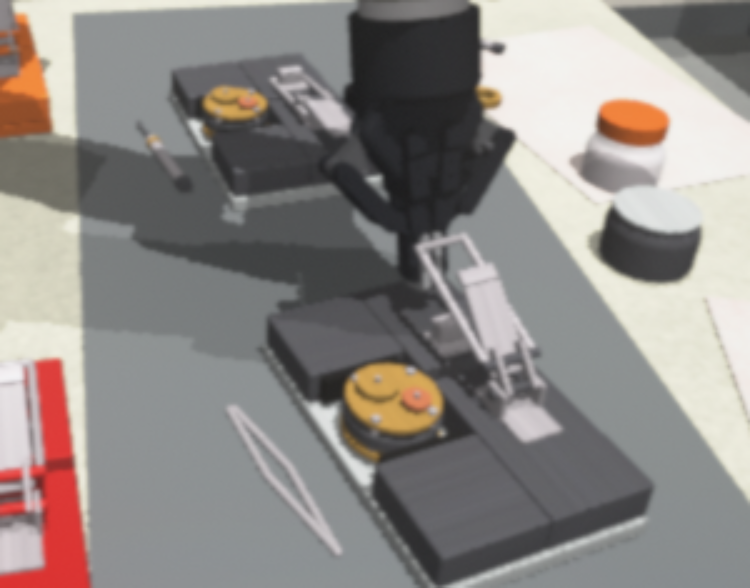

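The finger (around (420,270)) went down just past the bar on the +x side, and the loop did not move. I go back up, shift to x≈58 and come down again.

Emit:
{"op": "carry_out", "data": {"steps": [-0.4, 0, -1.5, 0, 0, 0, -1, -0.4, 0, -1.5, 0, 0, 0, -1, -0.4, 0, -1.5, 0, 0, 0, -1, -0.4, 0, -1.5, 0, 0, 0, -1, 0, 0, 0, 0, 0, 0, -1, 0, 0, 0, 0, 0, 0, -1]}}

```text
time_s: 4.17
eef_pos: [565.6, -131.3, 116.3]
ee_rot: [0.105, 0.598, 0.791, -0.078]
force: [0.7, 0.4, -0.3]
grip_width: -0.001
```

```bash
python3 - <<'E'
from h import *
go(56,-31,105)
E
```

```text
t 4.1667 loc [ 69.79 -31.54 116.29] F [ 0.24 -0.79 -0.27] grip -0.0
turn(5deg) [0.03 0.01 0.03] then shift cm [-1.04 -0.05  1.45]
```

Emit:
{"op": "carry_out", "data": {"steps": [-0.52, 0, 0.72, 0, 0, 0, -1, -0.52, 0, 0.72, 0, 0, 0, -1, 0, 0, 0, 0, 0, 0, -1, 0.31, 0, 0.83, 0, 0, 0, -1, 0.31, 0, 0.83, 0, 0, 0, -1, 0.31, 0, 0.83, 0, 0, 0, -1, 0.31, 0, 0.83, 0, 0, 0, -1, 0.31, 0, 0.83, 0, 0, 0, -1, 0, 0, 0, 0, 0, 0, -1]}}

```text
time_s: 4.92
eef_pos: [566.8, -139.8, 57.9]
ee_rot: [0.103, 0.598, 0.791, -0.079]
force: [-1.2, -0.1, 0.3]
grip_width: -0.004
```

```bash
python3 - <<'E'
from h import *
import cv2
go(62,-31,42)
im=cams.capture('side');cv2.imwrite('pics/s3.png',cv2.resize(im[150:385,220:520,::-1],None,fx=2.5,fy=2.5))
E
```

```text
t 4.9167 loc [ 61.3  -30.46  57.92] F [0.17 1.15 0.31] grip -0.0
turn(5deg) [-0.02 -0.02  0.05] then shift cm [0.48 0.05 1.52]
```

View pics/s3.png

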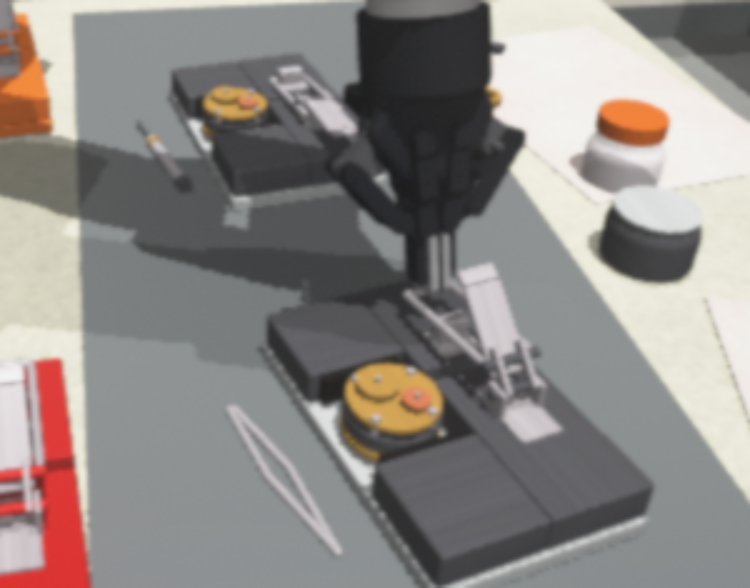

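The loop is now nearly level (bar near (410,292)) under the fingers. I continue down.

Emit:
{"op": "carry_out", "data": {"steps": [0.14, 0, 0.4, 0, 0, 0, -1, 0.14, 0, 0.4, 0, 0, 0, -1, 0.14, 0, 0.4, 0, 0, 0, -1, 0.08, 0, 0.35, 0, 0, 0, -1, 0, 0, 0, 0, 0, 0, -1]}}

```text
time_s: 5.38
eef_pos: [567.3, -139.5, 43.2]
ee_rot: [0.104, 0.598, 0.791, -0.079]
force: [0.4, 0.1, 0.5]
grip_width: 0.002
```

```bash
python3 - <<'E'
from h import *
import cv2
go(62,-31,40)
im=cams.capture('side');cv2.imwrite('pics/s4.png',cv2.resize(im[230:350,350:480,::-1],None,fx=5,fy=5))
E
```

```text
t 5.3833 loc [ 61.48 -30.96  43.16] F [ 0.04 -0.37  0.55] grip 0.0
turn(5deg) [ 0.   -0.01  0.04] then shift cm [0.13 0.   0.29]
```

View pics/s4.png

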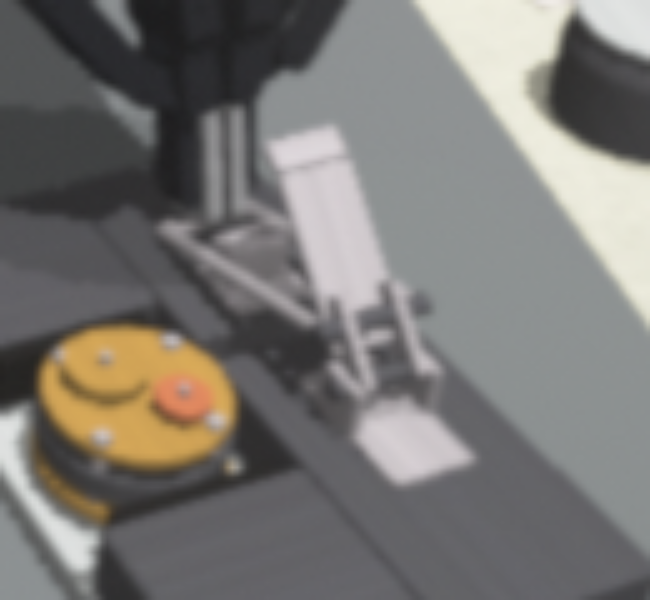

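The bar is almost down behind the keeper (bar near (170,230) to (280,225)). It needs a few millimetres more, until a light contact force shows.

Emit:
{"op": "carry_out", "data": {"steps": [0.05, 0, 0.19, 0, 0, 0, -1, 0.05, 0, 0.19, 0, 0, 0, -1, 0, 0, 0, 0, 0, 0, -1]}}

```text
time_s: 5.68
eef_pos: [568.0, -139.8, 40.7]
ee_rot: [0.105, 0.598, 0.791, -0.079]
force: [-2.7, 1.8, 5.9]
grip_width: -0.005
```

```bash
python3 - <<'E'
from h import *
go(62,-31,38)
E
```

```text
t 5.6833 loc [ 60.99 -31.54  40.67] F [2.5  2.1  5.87] grip -0.01
turn(5deg) [0.02 0.01 0.04] then shift cm [ 0.17 -0.05  0.23]
```

Emit:
{"op": "carry_out", "data": {"steps": [-0.2, 0, -1.0, 0, 0, 0, -1, -0.26, 0, -1.0, 0, 0, 0, -1, -0.26, 0, -1.0, 0, 0, 0, -1, -0.26, 0, -0.9, 0, 0, 0, -1, 0, 0, 0, 0, 0, 0, -1]}}

```text
time_s: 6.1
eef_pos: [568.5, -139.4, 82.9]
ee_rot: [0.106, 0.598, 0.79, -0.078]
force: [0.9, -0.6, 1.3]
grip_width: -0.003
```

```bash
python3 - <<'E'
from h import *
import cv2
go(50,-31,78)
im=cams.capture('side');cv2.imwrite('pics/s5.png',cv2.resize(im[230:350,350:480,::-1],None,fx=5,fy=5))
im=cams.capture('wrist');cv2.imwrite('pics/w5.png',im[:,:,::-1])
E
```

```text
t 6.1 loc [ 61.23 -32.19  82.91] F [-0.82 -0.67  1.3 ] grip -0.0
turn(5deg) [0.05 0.03 0.03] then shift cm [-0.96 -0.12  0.77]
```

View pics/s5.png

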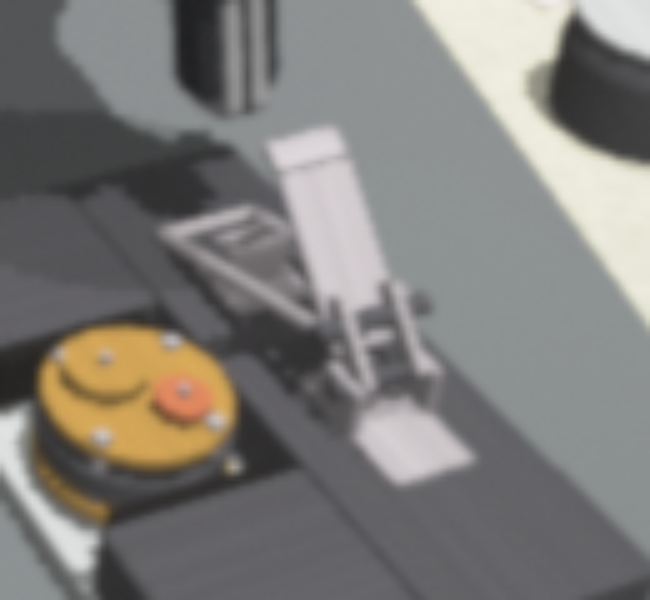

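View pics/w5.png

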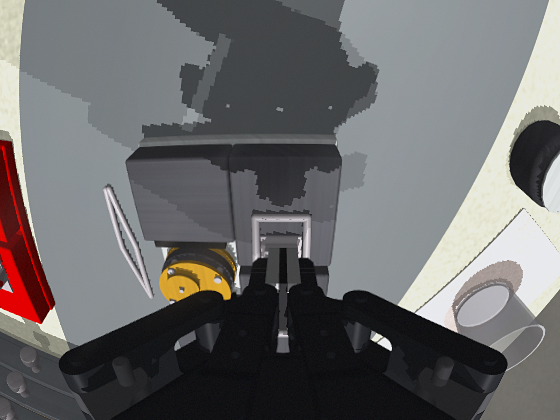

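The loop encircles the keeper in both views (wrist bar near (281,217)). I check the bar's height by intersecting the side-view rays with the latch planes.

```bash
cat >> h.py <<'E'
def yplane(u,v,yl,n='side'):
    o,d=ray(n,u,v);o=loc(o);d=H.T@d;return o+d*(yl-o[1])/d[1]
def wristray(u,v,s):
    c=cams.calibration('wrist');x=(u-c['cx'])/c['fx'];y=(v-c['cy'])/c['fy'];r=np.hypot(x,y)
    d=np.array([np.sin(r)*x/r,np.sin(r)*y/r,np.cos(r)]);T=np.array(c['T_tool_cam']);q=s['ee_rot']
    R=Ro.from_quat([q[1],q[2],q[3],q[0]]).as_matrix()
    return loc(R@T[:3,3]+s['eef_pos']),H.T@(R@T[:3,:3]@d)
E
python3 - <<'E'
from h import *
def f(x,y): return 350+x/5,230+y/5
print(yplane(*f(165,232),-14),yplane(*f(248,208),-46.5))
s,R=state()
for p in ((252,218),(310,218),(281,218)):
    o,d=wristray(*p,s)
    for z in (38.5,45): print(p,o+d*(z-o[2])/d[2])
E
```

```text
[ 55.09 -14.    44.7 ] [ 58.68 -46.5   41.91]
t 6.2 loc [ 61.82 -31.33  80.65] F [ 0.13 -0.76 -0.73] grip 0.0
(252, 218) [ 61.12 -12.89  38.5 ]
(252, 218) [ 65.4  -13.61  45.  ]
(310, 218) [ 61.19 -47.44  38.5 ]
(310, 218) [ 65.47 -46.77  45.  ]
(281, 218) [ 61.18 -30.17  38.5 ]
(281, 218) [ 65.45 -30.19  45.  ]
```

The wrist ray gives the bar at x 61.2 when z = 38.5, matching the expected hooked-down position (about 60.9). Now I push the lever over from the keeper side, part way first.

Emit:
{"op": "carry_out", "data": {"steps": [-0.1, 0, -0.4, 0, 0, 0, -1, -0.58, 0, 0.155, 0, 0, 0, -1, -0.58, 0, 0.155, 0, 0, 0, -1, -0.58, 0, 0.155, 0, 0, 0, -1, -0.58, 0, 0.155, 0, 0, 0, -1, -0.58, 0, 0.155, 0, 0, 0, -1, -0.58, 0, 0.155, 0, 0, 0, -1, -0.58, 0, 0.155, 0, 0, 0, -1, -0.58, 0, 0.155, 0, 0, 0, -1, 0, 0, 0, 0, 0, 0, -1]}}

```text
time_s: 7.03
eef_pos: [580.7, -186.4, 84.4]
ee_rot: [0.104, 0.598, 0.79, -0.079]
force: [-0.2, 0.4, 0.2]
grip_width: -0.001
```

```bash
python3 - <<'E'
from h import *
import cv2
go(-20,-31,85)
im=cams.capture('side');cv2.imwrite('pics/s6.png',cv2.resize(im[230:350,350:480,::-1],None,fx=5,fy=5))
E
```

```text
t 7.0333 loc [ 12.66 -31.28  84.37] F [0.41 0.05 0.16] grip -0.0
turn(5deg) [0.01 0.01 0.03] then shift cm [-3.17 -0.03  0.78]
```

View pics/s6.png

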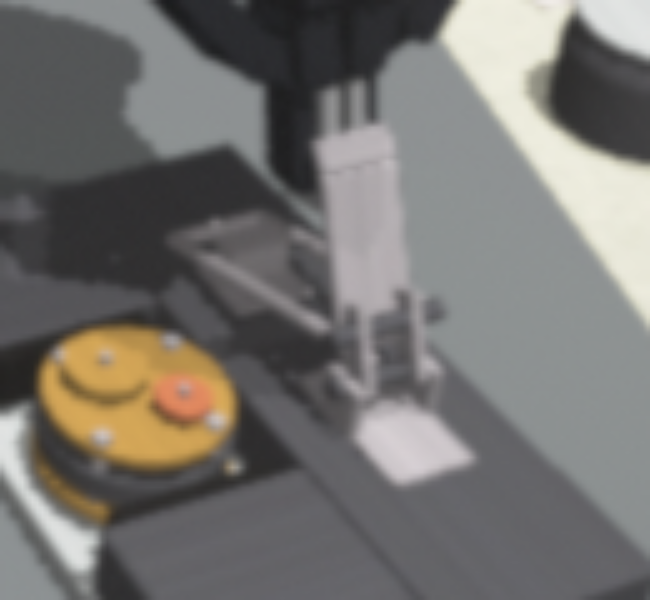

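The lever is rising (tip near (355,140)) and the loop bar is still low, near (180,240). I continue.

Emit:
{"op": "carry_out", "data": {"steps": [-0.55, 0, 0.14, 0, 0, 0, -1, -0.55, 0, 0.14, 0, 0, 0, -1, -0.55, 0, 0.14, 0, 0, 0, -1, -0.55, 0, 0.14, 0, 0, 0, -1, -0.55, 0, 0.14, 0, 0, 0, -1, -0.45, 0, 0.1, 0, 0, 0, -1, 0, 0, 0, 0, 0, 0, -1]}}

```text
time_s: 7.67
eef_pos: [589.6, -217.9, 84.9]
ee_rot: [0.104, 0.598, 0.79, -0.079]
force: [0.2, -0.7, 0.1]
grip_width: -0.001
```

```bash
python3 - <<'E'
from h import *
import cv2
go(-20,-31,85)
im=cams.capture('side');cv2.imwrite('pics/s7.png',cv2.resize(im[230:350,350:480,::-1],None,fx=5,fy=5))
im=cams.capture('wrist');cv2.imwrite('pics/w7.png',im[:,:,::-1])
E
```

```text
t 7.6667 loc [-20.07 -31.36  84.88] F [-0.73  0.02  0.05] grip -0.0
turn(5deg) [0.01 0.   0.03] then shift cm [ 0.   -0.04 -0.01]
```

View pics/s7.png

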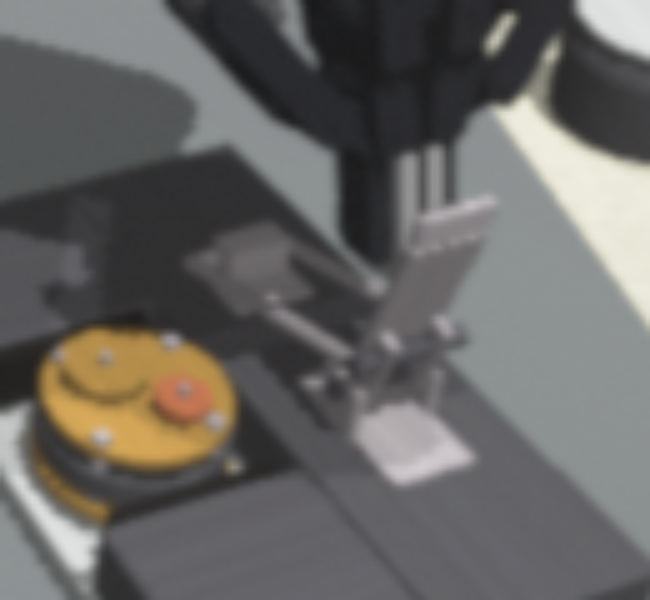

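View pics/w7.png

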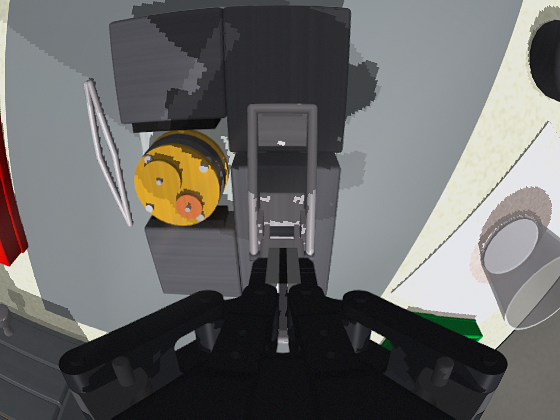

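```bash
python3 - <<'E'
from h import *
import cv2
s,R=state()
for p in ((281,104),(281,109),(281,143),(281,130)):
    o,d=wristray(*p,s)
    print(p,[(z,(o+d*(z-o[2])/d[2])[:2]) for z in (38.5,50,60)])
im=cv2.imread('pics/w7.png');cv2.imwrite('pics/w7c.png',cv2.resize(im[85:265,220:350],None,fx=3.3,fy=3.3,interpolation=cv2.INTER_CUBIC))
im=cams.capture('side');cv2.imwrite('pics/s7c.png',cv2.resize(im[265:310,380:430,::-1],None,fx=12,fy=12,interpolation=cv2.INTER_CUBIC))
E
```

```text
t 7.7667 loc [-19.27 -31.42  84.84] F [ 0.4   0.2  -0.19] grip 0.0
(281, 104) [(38.5, array([ 47.29, -30.18])), (50, array([ 49.99, -30.23])), (60, array([ 52.33, -30.27]))]
(281, 109) [(38.5, array([ 44.59, -30.19])), (50, array([ 47.47, -30.23])), (60, array([ 49.98, -30.27]))]
(281, 143) [(38.5, array([ 25.6, -30.2])), (50, array([ 29.81, -30.24])), (60, array([ 33.46, -30.28]))]
(281, 130) [(38.5, array([ 33.01, -30.2 ])), (50, array([ 36.7 , -30.24])), (60, array([ 39.91, -30.28]))]
```

View pics/w7c.png

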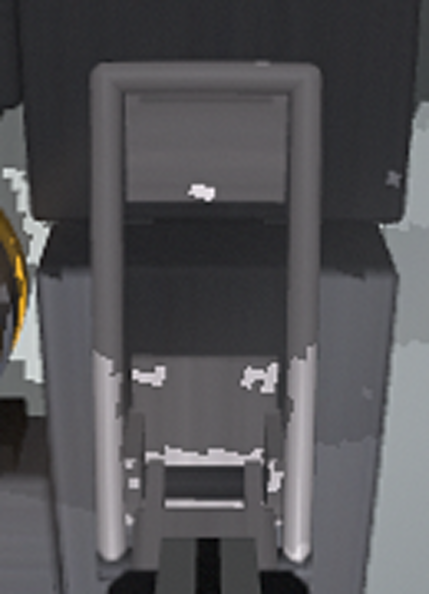

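View pics/s7c.png

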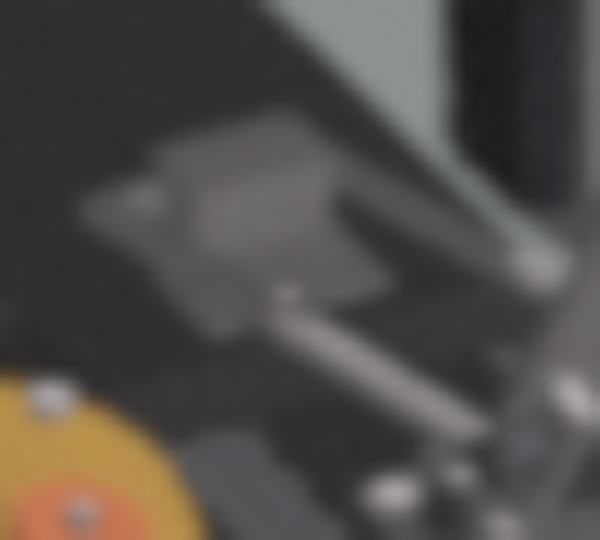

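The bar lies against the +x side of the keeper and below its top. In the side crop the keeper hides the middle of the bar, and in the wrist view the bar is at x≈46. So it is hooked, and I swing the lever over along its arc.

Emit:
{"op": "carry_out", "data": {"steps": [-0.44, 0, 0.01, 0, 0, 0, -1, -0.44, 0, 0.01, 0, 0, 0, -1, -0.57, 0, 0.26, 0, 0, 0, -1, -0.57, 0, 0.26, 0, 0, 0, -1, -0.51, 0, 0.44, 0, 0, 0, -1, -0.51, 0, 0.44, 0, 0, 0, -1, -0.34, 0, 0.61, 0, 0, 0, -1, -0.34, 0, 0.61, 0, 0, 0, -1, 0, 0, 0, 0, 0, 0, -1]}}

```text
time_s: 8.57
eef_pos: [600.8, -259.1, 67.7]
ee_rot: [0.104, 0.598, 0.791, -0.079]
force: [0.6, -0.4, 0.4]
grip_width: 0.001
```

```bash
python3 - <<'E'
from h import *
import cv2
go(-72,-31,54.5)
im=cams.capture('side');cv2.imwrite('pics/s8.png',cv2.resize(im[230:350,350:480,::-1],None,fx=5,fy=5))
E
```

```text
t 8.5667 loc [-62.74 -31.07  67.66] F [-0.54 -0.45  0.42] grip 0.0
turn(5deg) [-0.   -0.01  0.03] then shift cm [-0.55 -0.01  1.51]
```

View pics/s8.png

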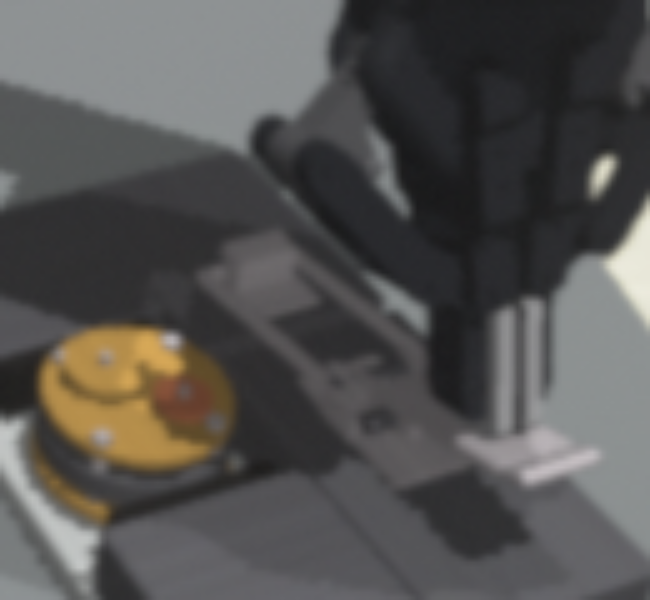

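The lever has gone over (strip at (530,455)) and the loop is drawn up against the keeper at (235,265). I press it flat.

Emit:
{"op": "carry_out", "data": {"steps": [-0.38, 0, 0.4, 0, 0, 0, -1, -0.38, 0, 0.4, 0, 0, 0, -1, 0.1, 0, 0.4, 0, 0, 0, -1, 0.08, 0, 0.3, 0, 0, 0, -1, 0, 0, 0, 0, 0, 0, -1]}}

```text
time_s: 9.03
eef_pos: [603.7, -267.4, 56.0]
ee_rot: [0.104, 0.598, 0.791, -0.079]
force: [-0.2, -0.4, 1.5]
grip_width: 0.002
```

```bash
python3 - <<'E'
from h import *
go(-72,-31,54)
E
```

```text
t 9.0333 loc [-71.57 -31.66  56.04] F [-0.35  0.27  1.49] grip 0.0
turn(5deg) [0.01 0.01 0.04] then shift cm [ 0.01 -0.07  0.21]
```

Contact is just starting, so I press a little more for a definite stop, then retreat upward.

Emit:
{"op": "carry_out", "data": {"steps": [0.04, 0, 0.15, 0, 0, 0, -1, 0.04, 0, 0.15, 0, 0, 0, -1, 0, 0, 0, 0, 0, 0, -1]}}

```text
time_s: 9.28
eef_pos: [604.1, -267.5, 55.3]
ee_rot: [0.105, 0.598, 0.791, -0.079]
force: [-8.1, 1.7, 17.2]
grip_width: -0.003
```

```bash
python3 - <<'E'
from h import *
go(-72,-31,54)
E
```

```text
t 9.2833 loc [-71.71 -31.96  55.32] F [ 3.85  7.37 17.22] grip -0.0
turn(5deg) [0.02 0.03 0.04] then shift cm [ 0.01 -0.1   0.13]
```

Firm stop at 17 N, with the lever flat. Retreating up and to +x.

Emit:
{"op": "carry_out", "data": {"steps": [-0.3, 0, -1.2, 0, 0, 0, -1, -0.4, 0, -2, 0, 0, 0, -1, 0, 0, -3, 0, 0, 0, -1, 0, 0, -3.5, 0, 0, 0, -1, 0, 0, -3.5, 0, 0, 0, -1, 1.5, 2.5, -2.5, 0, 0, 0, -1, 2, 3, -1, 0, 0, 0, -1, 2, 3, -1, 0, 0, 0, -1, 0, 0, 0, 0, 0, 0, -1, 0, 0, 0, 0, 0, 0, -1]}}

```text
time_s: 10.12
eef_pos: [661.1, -153.6, 211.2]
ee_rot: [0.104, 0.597, 0.792, -0.079]
force: [-0.0, 0.2, -1.0]
grip_width: 0.002
```

```bash
python3 - <<'E'
from h import *
import cv2
s,R=state()
im=cams.capture('side');cv2.imwrite('pics/s9.png',cv2.resize(im[230:380,320:480,::-1],None,fx=4,fy=4,interpolation=cv2.INTER_CUBIC))
im=cams.capture('top');cv2.imwrite('pics/t9.png',cv2.resize(im[115:205,320:430,::-1],None,fx=6,fy=6,interpolation=cv2.INTER_CUBIC))
im=cams.capture('wrist');cv2.imwrite('pics/w9.png',im[:,:,::-1])
E
```

```text
t 10.1167 loc [  22.64 -117.48  211.23] F [ 0.2  -0.06 -0.97] grip 0.0
```

View pics/s9.png

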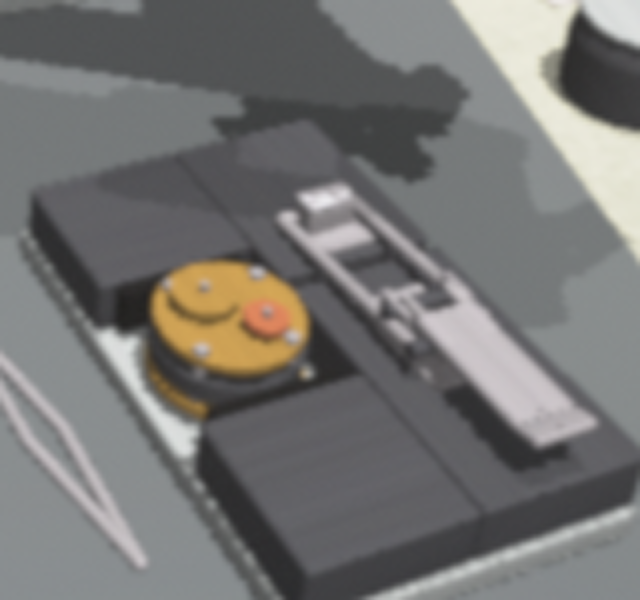

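View pics/t9.png

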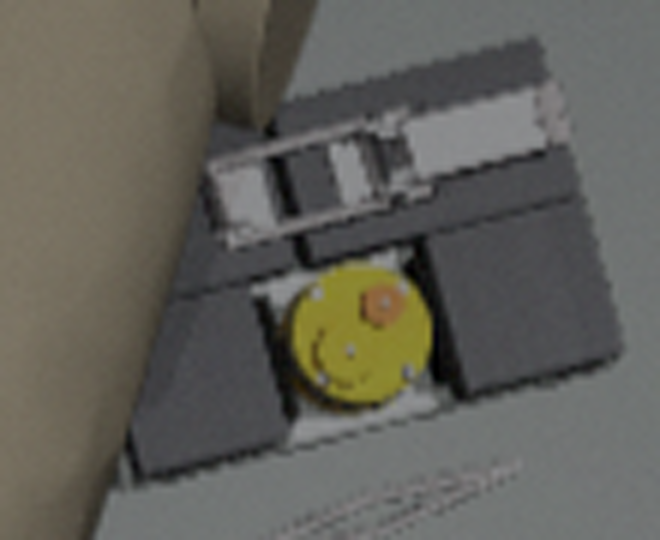

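View pics/w9.png

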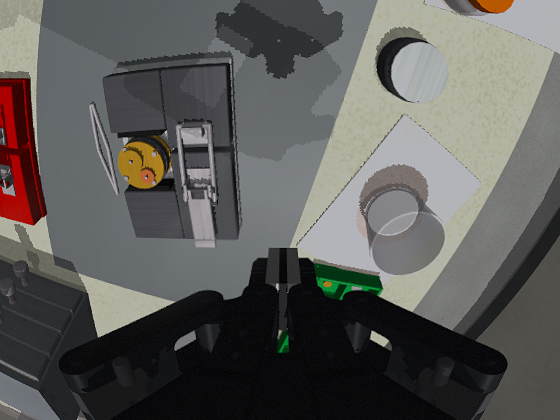

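The latch now looks like the latched twin: lever strip flat from (430,310) to (570,430) in the side crop, loop behind the keeper at (310,215), and the gap at the jaw closed up. I check the lever's height and the jaw shift numerically.

```bash
python3 - <<'E'
from h import *
def f(x,y): return 320+(x+.5)/4-.5,230+(y+.5)/4-.5
print('tip',yplane(*f(540,442),-19),yplane(*f(596,420),-43),'lever base',yplane(*f(412,310),-19))
print('bar end',yplane(*f(283,218),-13))
def g(x,y):return c2(x,y)
# jaw left-near outer corner, before (128,485)
print(loc(plane('top',*c2(128,485),36)),loc(plane('side',*c1(48,168),36)),loc(plane('side',*f(32,200),36)))
s,_=state();q=lambda p,z:(lambda o,d:o+d*(z-o[2])/d[2])(*wristray(*p,s))
print('bar',q((195,124),40),'tip',q((205,246),54))
E
```

```text
tip [-95.76 -19.    58.75] [-93.23 -43.    56.5 ] lever base [-32.85 -19.    57.46]
bar end [ 33.68 -13.    46.68]
[99.95 65.29 36.  ] [95.27 61.6  36.  ] [88.14 63.3  36.  ]
t 10.2667 loc [  20.56 -115.57  211.17] F [-0.67 -0.09 -0.16] grip -0.0
bar [ 40.54 -32.58  40.  ] tip [-92.96 -29.91  54.  ]
```

```bash
python3 - <<'E'
from h import *
import cv2
a=cv2.imread('pics/side0.png');b=cams.capture('side')[:,:,::-1].copy();cv2.imwrite('pics/s10.png',b)
def sh(u,v,w,h):
    t=a[v:v+h,u:u+w].astype(np.uint8);r=cv2.matchTemplate(b[v-6:v+h+6,u-6:u+w+6],t,cv2.TM_CCOEFF_NORMED)
    t8=cv2.resize(t,None,fx=8,fy=8,interpolation=cv2.INTER_CUBIC);s8=cv2.resize(b[v-6:v+h+6,u-6:u+w+6],None,fx=8,fy=8,interpolation=cv2.INTER_CUBIC)
    r=cv2.matchTemplate(s8,t8,cv2.TM_CCOEFF_NORMED);_,m,_,l=cv2.minMaxLoc(r);return (l[0]/8-6,l[1]/8-6),round(m,3)
print('sliding jaw near corner',sh(322,268,22,45),'fixed jaw corner',sh(375,345,40,40),'movement',sh(355,293,45,45))
n=lambda X:(lambda c,p:np.array([c['fx']*p[0]/p[2]+c['cx'],c['fy']*p[1]/p[2]+c['cy']]))(cams.calibration('side'),cams.calibration('side')['R']@X+cams.calibration('side')['t'])
print('pixels for -3mm x:',n(wor(92,60,36))-n(wor(95,60,36)))
E
```

```text
sliding jaw near corner ((0.5, 0.625), 0.969) fixed jaw corner ((0.0, 0.0), 0.999) movement ((0.0, 0.0), 0.988)
pixels for -3mm x: [0.84 1.15]
```

```bash
python3 - <<'E'
from rig import finish_job
print(finish_job())
E
```

```text
the job is handed in; nothing more can be done
None
```

The open holder is now latched. I lowered the loop over the keeper with closed fingers, swung the lever over along its arc, and pressed it flat to a firm stop at about 17 N. I then backed the arm clear and handed in at about 10 s. My first pass at the loop came down just past the bar without moving anything, and the second pass seated it.

**Last checks:**
- **Lever:** lies flat, tip at x≈-93. Side-view height reads 56–59 mm against the stated 54 mm, taken from blurry pixels. The fingers met the stop at about the right height.
- **Loop:** lies behind the keeper, bar at x≈40.5 by the wrist camera.
- **Jaw:** it moved the right way, while the fixed jaw and the movement stayed put. The measured shift of (0.5, 0.6) px is about half of the (0.84, 1.15) px that 3 mm would give. I think the still base edge in the match window lowered it, but I did not confirm the full 3 mm.
- **Other holders:** I did not touch the latched twin or the red and orange look-alikes.

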